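# Find the worn castor on a carboy dolly by rocking it, and reject it

### The job

One of the four castors on the upturned blue dolly has a worn, wobbly swivel bearing that can only be found by feel: take hold of the castors and rock them gently from side to side, along the axle, as far as they give and no further, until you know which it is. Then pull the wobbly castor straight up out of its socket and put it in the red tray. Leave the sound castors seated in the dolly and do not disturb the tube rack or the bottles.

Things in the scene. Friction and masses are not known exactly. Their poses are not given: they have to be found in the camera images.
- dolly: Blue moulded carboy dolly lying upside down and firm on the bench: a square block 210 x 210 mm, 45 mm high. Origin: centre of its underside, on the bench. Its flat upper face (z = 0.045) has four round sockets 75 mm from the centre along both its x and y (the corners of a 150 mm square); one castor stands in each.
- castor_1: A 160 g swivel castor standing wheel-up in a socket of the dolly; all four look alike, which stands where varies. Origin: on the stem axis at the underside of its 30 mm flange, which rests on the dolly's upper face; z up the stem axis to the wheel. The 50 mm wheel, 18 mm wide, turns on an axle 45 mm above the origin and 16 mm along the castor's x; its top is 70 mm above the origin. The axle lies along y.
- castor_1_axle (a point): Middle of castor_1's axle, fixed to its fork: axes as the castor's, y along the axle. On each castor two flat fork legs stand outside the wheel: 28 mm over both along y, 24 mm wide, reaching from the flange to 11 mm above the axle; grip across them along y, with the finger tips from the axle's height down to 20 mm below it.
- castor_2: Same as castor_1. On each of the four a smooth steel stem, 11 mm thick, reaches 38 mm down from the origin into the socket, which is 0.4 mm wider; only its weight holds it, so the castor lifts straight out, and it can swivel about z in the socket.
- castor_2_axle (a point): The same on castor_2. Fork and wheel of each castor can rock on its stem about an axis along x, 37 mm below the axle, so that the axle moves along y. A sound castor gives only 1 to 2 mm either way at the axle under 3 N (mostly slack of the stem in the socket), then stands firm.
- castor_3: Same as castor_1. Each of the four may stand at any yaw.
- castor_3_axle (a point): The same on castor_3. A worn castor (any of the four) rocks freely, with under 1 N of drag, 5 to 6 mm (0.14 rad) either way at the axle before it meets its stop, and stays where it is left; lifted by its fork, it rises 4 mm before the stem follows (a sound one 0.3 mm). All start near mid-play and cannot be told apart by sight.
- castor_4: Same as castor_1.
- castor_4_axle (a point): The same on castor_4. Driving any castor on past its firm stop strains its socket: keep the sideways force at its axle below about 10 N. The fork tips over as it rocks, so hold it lightly (5 to 10 N) or let the hand lean with it; a hard, upright grip hides the play.
- reject_tray: Open red tray, outside 180 (x) x 130 (y) x 45 mm high, walls and floor 4 mm. Origin: centre of its underside. It stands to the left or right of the dolly.
- tube_rack: Steel wire rack with yellow-capped tubes, 150 x 100 mm, 100 mm high to the caps; origin: centre of its underside. Stands on the other side of the dolly from the tray. Leave alone.
- spray_bottle: Green trigger spray bottle, 58 mm thick, 163 mm high, spout 50 mm out; origin: centre of its foot. Leave alone.
- wash_bottle: Small pink bottle, 48 mm thick, 110 mm high; origin: centre of its foot. Leave alone.
There are look-alikes about, which are no part of the job. What is shaped like the castor_1 but green is not meant.

How it is judged (in metres and radians):
On the way, in this order (a step that is already met when the one before it is completed fails the run):
1. the worn castor, still in its socket, has been rocked over to a stop of its play (only a worn one can lean that far) (((angle between the z axis of castor_1_axle and the z axis of castor_1, either way round above 0.105 rad and z of castor_1 in the frame of dolly below 0.05 m) or (angle between the z axis of castor_2_axle and the z axis of castor_2, either way round above 0.105 rad and z of castor_2 in the frame of dolly below 0.05 m) or (angle between the z axis of castor_3_axle and the z axis of castor_3, either way round above 0.105 rad and z of castor_3 in the frame of dolly below 0.05 m) or (angle between the z axis of castor_4_axle and the z axis of castor_4, either way round above 0.105 rad and z of castor_4 in the frame of dolly below 0.05 m))), for 0.05 s.
2. the worn castor, its stem hanging in the loose race, has been drawn clear of its socket (((z of castor_1 in the frame of dolly above 0.085 m and z of castor_1_axle in the frame of castor_1 above 0.0467 m) or (z of castor_2 in the frame of dolly above 0.085 m and z of castor_2_axle in the frame of castor_2 above 0.0467 m) or (z of castor_3 in the frame of dolly above 0.085 m and z of castor_3_axle in the frame of castor_3 above 0.0467 m) or (z of castor_4 in the frame of dolly above 0.085 m and z of castor_4_axle in the frame of castor_4 above 0.0467 m))), for 0.05 s.
At the end, for the whole second after the job is handed in: The worn castor lies or stands at rest within the red tray's walls, its flange and axle not more than 95 mm above the tray's underside; the three sound castors stand upright (within 0.08 rad) in their sockets, flange within 5 mm of the dolly's face (((x of castor_1 in the frame of reject_tray between -0.085 and 0.085 m and y of castor_1 in the frame of reject_tray between -0.06 and 0.06 m and z of each of castor_1, castor_1_axle in the frame of reject_tray below 0.095 m and x of castor_1_axle in the frame of reject_tray between -0.085 and 0.085 m and y of castor_1_axle in the frame of reject_tray between -0.06 and 0.06 m and linear speed of castor_1 below 0.03 m/s and z of each of castor_2, castor_3, castor_4 in the frame of dolly below 0.05 m and angle between each of castor_2, castor_3, castor_4's own z axis and vertical below 0.08 rad) or (x of castor_2 in the frame of reject_tray between -0.085 and 0.085 m and y of castor_2 in the frame of reject_tray between -0.06 and 0.06 m and z of each of castor_2, castor_2_axle in the frame of reject_tray below 0.095 m and x of castor_2_axle in the frame of reject_tray between -0.085 and 0.085 m and y of castor_2_axle in the frame of reject_tray between -0.06 and 0.06 m and linear speed of castor_2 below 0.03 m/s and z of each of castor_1, castor_3, castor_4 in the frame of dolly below 0.05 m and angle between each of castor_1, castor_3, castor_4's own z axis and vertical below 0.08 rad) or (x of castor_3 in the frame of reject_tray between -0.085 and 0.085 m and y of castor_3 in the frame of reject_tray between -0.06 and 0.06 m and z of each of castor_3, castor_3_axle in the frame of reject_tray below 0.095 m and x of castor_3_axle in the frame of reject_tray between -0.085 and 0.085 m and y of castor_3_axle in the frame of reject_tray between -0.06 and 0.06 m and linear speed of castor_3 below 0.03 m/s and z of each of castor_1, castor_2, castor_4 in the frame of dolly below 0.05 m and angle between each of castor_1, castor_2, castor_4's own z axis and vertical below 0.08 rad) or (x of castor_4 in the frame of reject_tray between -0.085 and 0.085 m and y of castor_4 in the frame of reject_tray between -0.06 and 0.06 m and z of each of castor_4, castor_4_axle in the frame of reject_tray below 0.095 m and x of castor_4_axle in the frame of reject_tray between -0.085 and 0.085 m and y of castor_4_axle in the frame of reject_tray between -0.06 and 0.06 m and linear speed of castor_4 below 0.03 m/s and z of each of castor_1, castor_2, castor_3 in the frame of dolly below 0.05 m and angle between each of castor_1, castor_2, castor_3's own z axis and vertical below 0.08 rad))); the robot touches nothing.
It fails at once if a castor is forced past its firm stop: more than 80 N of stem load in its socket (castor against dolly) (contact force between any of castor_1, castor_2, castor_3, castor_4 and dolly above 80 N).
It fails at once if a sound castor (its fork tight on its stem) is drawn more than 15 mm out of its socket ((z of castor_1 in the frame of dolly between 0.06 and 0.083 m and z of castor_1_axle in the frame of castor_1 below 0.0467 m and horizontal distance between castor_1 and dolly below 0.13 m) or (z of castor_2 in the frame of dolly between 0.06 and 0.083 m and z of castor_2_axle in the frame of castor_2 below 0.0467 m and horizontal distance between castor_2 and dolly below 0.13 m) or (z of castor_3 in the frame of dolly between 0.06 and 0.083 m and z of castor_3_axle in the frame of castor_3 below 0.0467 m and horizontal distance between castor_3 and dolly below 0.13 m) or (z of castor_4 in the frame of dolly between 0.06 and 0.083 m and z of castor_4_axle in the frame of castor_4 below 0.0467 m and horizontal distance between castor_4 and dolly below 0.13 m)).
It fails at once if the tube rack or a bottle is moved more than 25 mm or tipped more than 0.3 rad (distance of any of tube_rack, spray_bottle, wash_bottle from where it was at the start of the episode above 0.025 m or angle between any of tube_rack, spray_bottle, wash_bottle's own z axis and vertical above 0.3 rad).
It also fails if it takes over 72 s, if anything falls off the work surface, if the arm or the gripper's body presses on something with over 40 N, if the wrist force passes 120 N, or if a joint passes its speed limit or range.

### The arm

A 6-joint arm with a two-finger parallel gripper is mounted at the origin on the work surface. World frame = base frame: x ahead of the robot, y to its left, z up, the work surface at z = 0. Lengths are in mm, angles in rad, forces in N, time in s.
With the tool pointing down it reaches from about 325 to 775 mm from the base axis. Payload 5.5 kg.
Tool frame: the origin (TCP) lies at the very end of the fingers, on their centre line; the grasp point (between the pads) lies 19 mm behind it; z points along the fingers, y is the direction in which the jaws open and shut (so a half turn about z gives the same grasp; the last joint's range is limited). The gripper opens to 88 mm and grips with 3 to 60 N. Pads are 20 mm wide; open, the fingers measure 115 mm over their backs; the gripper's body (75 mm by 178 mm) begins 61 mm behind the grasp point.
Start: joints at [-1.352, 0.091, 1.231, -0, 1.82, -0.057], TCP at [163.389, -577.339, 222.631] pointing down, gripper open.
Joint ranges: [-2.87, 2.87], [-0.86, 2.18], [0.17, 2.46], [-1.51, 4.65], [0.06, 2.69], [-2.65, 2.65]. Speed limits (rad/s): [2.57, 2.57, 3.01, 3.14, 3.14, 3.14].

### API

Orientations are given as a rotation vector (axis times angle).
In Python, from station import monitor, cams, robot gives the robot as it stands.
- The arm moves only by the shell command python3 -m creep 'ROWS' [FORCE]. ROWS is JSON, a list that holds one entry, the list of rows, each a list of 5 numbers: the closure, from -1 (fully open) to 1 (shut), so that 0 is half open, then the shift along the world's x, y, z in cm, then the turn about the world's z in rad. In form: [[[fingers, dx, dy, dz, spin], ...]]. A call has 1 to 10 rows; each row is the pose to reach, as a shift and turn from the pose commanded when the call began; what a row does not reach only later rows make up. A row lasts 1/12 s, in which the tool goes at most 41.7 mm and 7.16 degrees, less where a joint would pass 70% of its speed; a pose out of reach is approached as far as the arm can. A call with a gripper value outside its range is refused whole. The fingers move at their own pace and stop on an object; FORCE is the grip in N (left out, the last holds). Time passes only in rows, so rows that repeat a pose let the fingers close. It gives the time, the measured TCP pose, the force and the opening at its end, in the units of the state.
- monitor.state(): the state, without advancing time (a new reading comes with each control period).
- cams.snapshot(name): name is "scene" or "top" or "wrist"; returns a dict with "img" (420x560x3 uint8, red, green, blue), "fx", "fy", "cx", "cy" (pixels), "rvec" (rotation vector, rad) and "tvec" (3), from world to camera coordinates, as OpenCV has them; the wrist camera has in their place "hand_eye" (4x4, takes a point from camera to tool coordinates, whose origin is the TCP and whose axes are the flange's). Camera axes: x right, y down, z forward; pixel columns grow to the right and rows downward; lengths in mm; the calibration is good to about 2 mm. A picture is of the moment at which its call begins: read the wrist's pose just before it. There is no depth.
- robot.sign_off(): hands the job in, once; it reports no verdict.
The state is a dict: "time": time; "q": joint angles; "qd": joint speeds; "effort": joint torques, N m; "eef_pos": TCP position; "orientation": TCP orientation; "ft_force": force on the tool from outside, world axes, zero at the start; "moment": the same for the moment, N m; "grip_width": finger opening in mm.
Only numpy, scipy, OpenCV 4.12 (cv2) and the standard library are available. Lean on these libraries where they do the work, as an engineer would, in place of code of your own. Each camera call takes 0.05 s, during which the arm holds its last target.

## Working session

There is one attempt and no reset: what is moved stays moved. The work goes in short steps, Python scripts to look and compute and a shell command to move; the robot and the scene stay as the last step left them, time stands still between calls to the robot, and variables do not carry over. Pictures are saved under pics/ and viewed, and the job is handed in when it is done.

```bash
ls; mkdir -p pics; python3 - <<'E'
from station import monitor,cams,robot
import cv2
print(monitor.state())
for n in("scene","top","wrist"):
    s=cams.snapshot(n); cv2.imwrite(f"pics/{n}0.png",s["img"][:,:,::-1]); print(n,{k:v for k,v in s.items() if k!="img"})
E
```

```text
pics
{'time': 0.0, 'q': array([-1.35170325e+00,  9.18423194e-02,  1.23186390e+00, -2.90232846e-05,
        1.81981829e+00, -5.67212957e-02]), 'qd': array([ 1.03695064e-03,  1.45799540e-03, -1.38471907e-03,  5.49261943e-05,
        1.87171639e-04,  1.41110295e-03]), 'effort': array([ 1.80589588e-03, -4.46449435e+01, -4.06440818e+01,  7.00603193e-02,
        2.91058148e-02, -1.57503478e-04]), 'eef_pos': array([ 163.30937314, -577.03463163,  221.52921094]), 'orientation': array([-3.10986252e+00, -4.31600754e-01,  2.89963807e-04]), 'ft_force': array([-0.24441885, -0.24996799, -0.0827801 ]), 'moment': array([-0.02276718,  0.0377456 , -0.01051587]), 'grip_width': 87.95797702571306}
scene {'fx': 479.7035248840216, 'fy': 479.7035248840216, 'cx': 275.86605352661064, 'cy': 207.02038269218556, 'rvec': array([ 1.73924241,  1.45069155, -0.80061376]), 'tvec': array([ -88.98726233, -218.1926998 , 1852.73270682])}
top {'fx': 462.74952199033476, 'fy': 462.74952199033476, 'cx': 271.83977270246237, 'cy': 209.23612216730828, 'rvec': array([ 2.16638935, -2.11258251,  0.20513904]), 'tvec': array([ -31.48408427,  569.8629106 , 1079.51197661])}
wrist {'fx': 318.9976262698038, 'fy': 318.9976262698038, 'cx': 282.96831543246196, 'cy': 211.99484939650236, 'hand_eye': array([[ 2.84754266e-04, -9.57395906e-01, -2.88778459e-01,
         8.01010787e+01],
       [ 9.99999419e-01, -2.76024331e-05,  1.07757538e-03,
        -4.29134778e-01],
       [-1.03963724e-03, -2.88778598e-01,  9.57395342e-01,
        -1.62987000e+02],
       [ 0.00000000e+00,  0.00000000e+00,  0.00000000e+00,
         1.00000000e+00]])}
```

View pics/scene0.png

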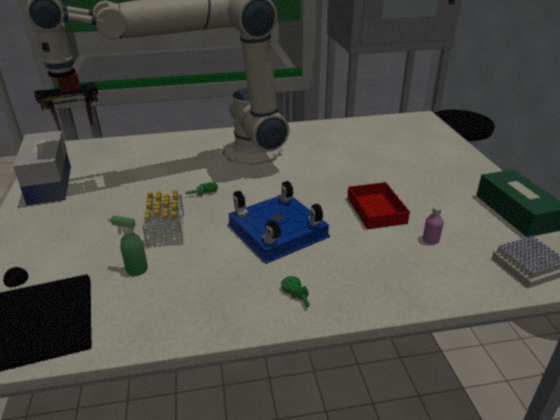

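View pics/top0.png

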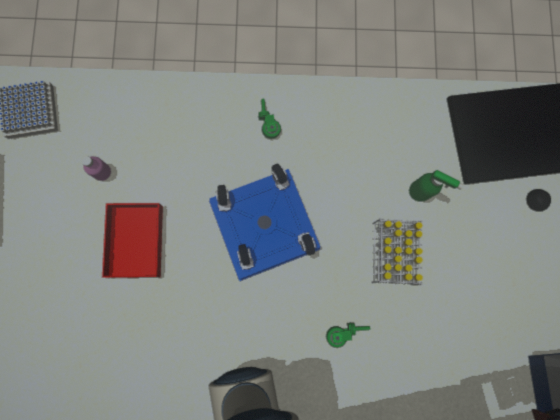

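View pics/wrist0.png

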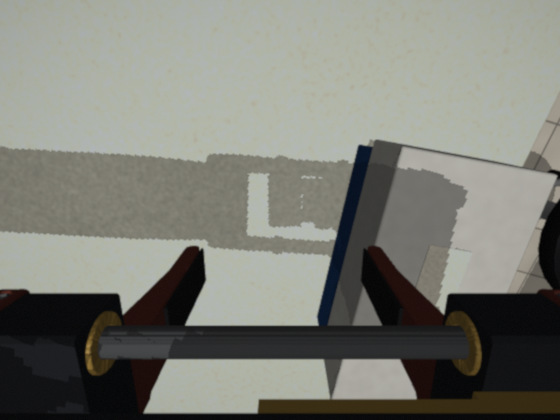

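The top view shows the dolly around (265,225), its castors near (280,175), (223,196), (308,244) and (246,256), the tray at (133,240), and the rack at (400,250). I'll measure the dolly and tray first, and enlarge the castors.

```bash
cat > h.py <<'E'
import numpy as np,cv2
from station import monitor,cams,robot
def cam(s,st=None):
    K=np.array([[s["fx"],0,s["cx"]],[0,s["fy"],s["cy"]],[0,0,1]])
    if "rvec" in s:
        R=cv2.Rodrigues(np.array(s["rvec"]))[0]; t=np.array(s["tvec"]).ravel()
        return K,R.T,-R.T@t
    Rt=cv2.Rodrigues(np.array(st["orientation"]))[0]; H=np.array(s["hand_eye"])
    return K,Rt@H[:3,:3],Rt@H[:3,3]+np.array(st["eef_pos"])
def ray(c,uv):
    K,R,o=c; d=R@np.linalg.solve(K,[uv[0],uv[1],1]); return o,d/np.linalg.norm(d)
def plane(c,uv,z):
    o,d=ray(c,uv); return o+d*(z-o[2])/d[2]
def two(c1,u1,c2,u2):
    o1,d1=ray(c1,u1);o2,d2=ray(c2,u2)
    A=np.stack([d1,-d2],1); x=np.linalg.lstsq(A,o2-o1,rcond=None)[0]
    p,q=o1+d1*x[0],o2+d2*x[1]; return (p+q)/2,np.linalg.norm(p-q)
def proj(c,P):
    K,R,o=c; p=K@(R.T@(np.array(P)-o)); return p[:2]/p[2]
E
python3 - <<'E'
from h import *
np.set_printoptions(precision=1,suppress=True)
for n in("top","scene"):
    s=cams.snapshot(n);c=cam(s);im=s["img"];hsv=cv2.cvtColor(im,cv2.COLOR_RGB2HSV)
    print(n,"campos",c[2])
    for nm,m in(("blue",cv2.inRange(hsv,(105,150,50),(130,255,255))),("red",cv2.inRange(hsv,(0,150,50),(8,255,255))|cv2.inRange(hsv,(172,150,50),(180,255,255)))):
        m[:120]=0
        cs=max(cv2.findContours(m,0,2)[0],key=cv2.contourArea)
        hull=cv2.convexHull(cs)
        q=cv2.approxPolyDP(hull,8,True)[:,0]
        print(nm,q.tolist(),[plane(c,u,45)[:2].round(1).tolist() for u in q])
        if n=="top":
            P=np.array([plane(c,u[0],45)[:2] for u in hull],np.float32); print(cv2.minAreaRect(P))
    if n=="top": cr=im[150:290,195:335]
    else: cr=im[175:260,220:335]
    cv2.imwrite(f"pics/{n}1.png",cv2.resize(cr[:,:,::-1],None,fx=4.2 if n=="top" else 6,fy=4.2 if n=="top" else 6,interpolation=2))
E
```

```text
top campos [ 376.4    1.4 1161.6]
blue [[287, 170], [318, 247], [240, 279], [210, 201]] [[671.4, -52.6], [481.5, -131.1], [400.5, 54.7], [587.7, 134.8]]
((536.7178955078125, 1.1921234130859375), (209.8855438232422, 208.49037170410156), 22.756959915161133)
red [[158, 204], [156, 275], [103, 276], [112, 208]] [[576.7, 261.0], [405.1, 254.6], [399.8, 379.5], [563.8, 371.7]]
((487.5140686035156, 319.84912109375), (174.18002319335938, 128.85653686523438), 2.1212220191955566)
scene campos [1663.6 -190.7  827.1]
blue [[327, 225], [328, 236], [266, 262], [229, 225], [230, 214], [276, 197]] [[598.1, 132.4], [649.0, 121.5], [726.4, -61.9], [545.4, -139.4], [490.1, -131.4], [423.3, 17.1]]
red [[385, 183], [407, 221], [367, 228], [349, 187]] [[406.9, 376.2], [622.3, 360.3], [633.3, 237.9], [408.7, 255.4]]
```

```bash
sed -i '1a\ ' h.py; python3 -c "print(0)"
```

```text
0
```

View pics/top1.png

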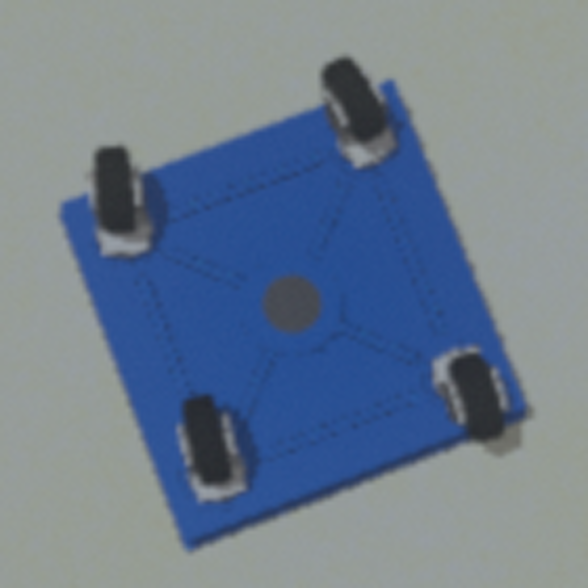

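View pics/scene1.png

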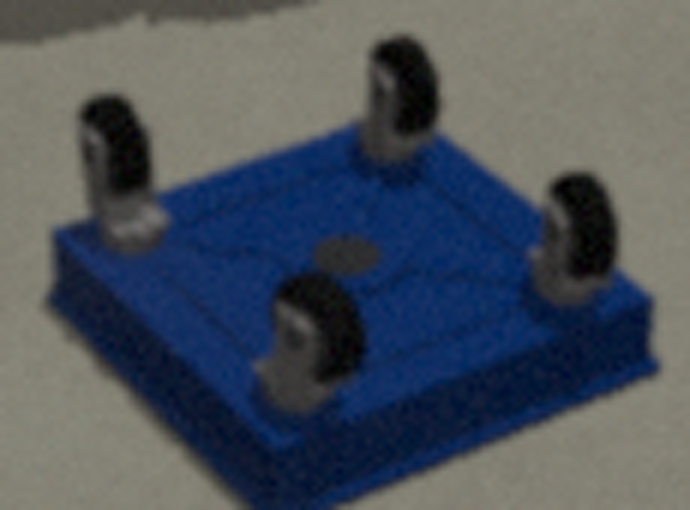

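```bash
python3 - <<'E'
from h import *
np.set_printoptions(precision=1,suppress=True)
s=cams.snapshot("top");c=cam(s);im=s["img"]
th=np.radians(22.757);C=np.array([536.7,1.2])
g=im.max(2)
for sx in(1,-1):
  for sy in(1,-1):
    S=C+cv2.Rodrigues(np.array([0,0,th]))[0][:2,:2]@[75*sx,75*sy]
    p=proj(c,[*S,100]); 
    m=np.zeros_like(g);x,y=p.astype(int);m[y-25:y+25,x-25:x+25]=(g[y-25:y+25,x-25:x+25]<70)*255
    ct=max(cv2.findContours(m,0,2)[0],key=cv2.contourArea)
    P=np.array([plane(c,u[0],95)[:2] for u in ct],np.float32); r=cv2.minAreaRect(P)
    v=cv2.fitLine(P,2,0,.01,.01).ravel(); print(sx,sy,"socket",S,"wheel",np.array(r[0]),np.array(r[1]),r[2],"line yaw",np.arctan2(v[1],v[0]),"dir",np.array(r[0])-S)
E
```

```text
1 1 socket [576.8  99.4] wheel [594.  101.5] [46.4 18.1] 8.66456127166748 line yaw 0.08471634 dir [17.1  2.1]
1 -1 socket [634.9 -38.9] wheel [649.8 -31.6] [46.8 21.4] 27.117809295654297 line yaw 0.5026966 dir [15.   7.4]
-1 1 socket [438.5  41.3] wheel [455.4  45. ] [46.2 18.8] 11.467512130737305 line yaw 0.327592 dir [16.8  3.6]
-1 -1 socket [496.6 -97. ] wheel [ 483.  -103.1] [45.9 19.8] 15.956342697143555 line yaw 0.26739368 dir [-13.5  -6.2]
```

```bash
python3 -m creep '[[[-1,1,1,3,0.1],[-1,3,5,8,0.22],[-1,5,9,10,0.34],[-1,7,13,11,0.46],[-1,9,17,11,0.58],[-1,11,21,11,0.7],[-1,13,25,11,0.82],[-1,15,29,11,0.94],[-1,17,33,11,1.06],[-1,19,37,11,1.18]]]'
```

```text
time: 1.13
eef_pos: [330.8, -251.2, 332.7]
orientation: [2.339, 2.096, 0.0]
ft_force: [0.5, 0.5, -0.9]
grip_width: 87.6
```

```bash
python3 -m creep '[[[-1,2.4,2.6,0,-0.12],[-1,4.8,5.2,0,-0.24],[-1,7.2,7.8,0,-0.36],[-1,9.6,10.4,0,-0.48],[-1,12,13,0,-0.6],[-1,14.4,15.6,0,-0.72],[-1,16.8,18.2,0,-0.84],[-1,19.2,20.8,0,-0.96],[-1,21.6,23.4,0,-1.08],[-1,24,26,0,-1.18]]]'
python3 -m creep '[[[-1,0,0,0,0],[-1,0,0,0,0]]]'
python3 - <<'E'
from h import *
st=monitor.state();s=cams.snapshot("wrist");cv2.imwrite("pics/w1.png",s["img"][:,:,::-1])
import pickle;pickle.dump((st,s),open("w1.pkl","wb"));print(st["eef_pos"],st["orientation"],st["qd"])
E
```

```text
time: 1.97
eef_pos: [571.5, 8.8, 332.3]
orientation: [3.102, 0.496, 0.0]
ft_force: [0.8, -0.2, 0.2]
grip_width: 87.7
time: 2.13
eef_pos: [571.2, 8.3, 330.8]
orientation: [-3.099, -0.51, 0.005]
ft_force: [0.7, -0.2, 0.1]
grip_width: 88.0
[571.19947544   8.30550964 330.78815053] [-3.09946759 -0.50965202  0.00453648] [-0.03945389 -0.05368723  0.01499076 -0.00892659  0.00997112 -0.04345174]
```

View pics/w1.png

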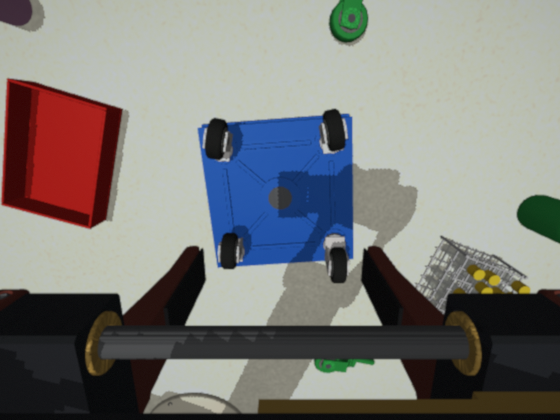

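The wrist view shows wheels at about (217,138), (333,130), (230,250) and (338,262), and the sockets' flanges beside them. I'll take a second, lower view for stereo.

```bash
python3 -m creep '[[[-1,2,3,-2,0],[-1,4,6,-5,0],[-1,5,7,-7,0],[-1,5,7,-7,0],[-1,5,7,-7,0]]]'
python3 - <<'E'
from h import *
np.set_printoptions(precision=1,suppress=True)
st=monitor.state();s=cams.snapshot("wrist");cv2.imwrite("pics/w2.png",s["img"][:,:,::-1])
import pickle;pickle.dump((st,s),open("w2.pkl","wb"));print(st["eef_pos"],st["qd"])
th=np.radians(22.757);C=np.array([536.7,1.2]);R=cv2.Rodrigues(np.array([0,0,th]))[0][:2,:2]
tiles=[]
dat={}
for k in(1,2):
    st,s=pickle.load(open(f"w{k}.pkl","rb"));c=cam(s,st);im=s["img"];g=im.max(2).astype(int);sat=g-im.min(2)
    hub=None
    row=[]
    for sx,sy in((1,1),(1,-1),(-1,1),(-1,-1)):
        S=C+R@[75*sx,75*sy];p=proj(c,[*S,95]);x,y=p.astype(int)
        r=42;cr=im[max(0,y-r):y+r,x-r:x+r];row.append(cv2.resize(cr,(190,190),interpolation=2))
        m=np.zeros(g.shape,np.uint8);m[y-r:y+r,x-r:x+r]=((g<62)[y-r:y+r,x-r:x+r])*255
        ct=max(cv2.findContours(m,0,2)[0],key=cv2.contourArea)
        rc=cv2.minAreaRect(ct)
        M=cv2.moments(ct);u=(M["m10"]/M["m00"],M["m01"]/M["m00"]);dat[k,sx,sy]=(c,u)
        v=cv2.fitLine(ct,2,0,.01,.01).ravel()[:2];a=plane(c,np.array(u)-10*v,95);b=plane(c,np.array(u)+10*v,95);d=b-a
        print(k,sx,sy,"px",np.array(u),np.array(rc[1]),"yaw",round(float(np.arctan(d[1]/d[0])),3),"at z95",plane(c,u,95)[:2],"flange dir",plane(c,u,95)[:2]-S)
    tiles.append(np.hstack(row))
for q in((1,1),(1,-1),(-1,1),(-1,-1)): print(q,two(*dat[(1,)+q],*dat[(2,)+q]))
cv2.imwrite("pics/w12.png",np.vstack(tiles)[:,:,::-1])
E
```

```text
time: 2.6
eef_pos: [619.6, 76.1, 261.1]
orientation: [3.1, 0.505, -0.006]
ft_force: [-0.7, -0.4, 0.5]
grip_width: 87.9
[619.6  76.1 261.1] [-0.  -0.  -0.1 -0.   0.   0. ]
1 1 1 px [215.4 138.2] [19.5 39.5] yaw 0.149 at z95 [595.2 103.6] flange dir [18.3  4.3]
1 1 -1 px [334.1 129.5] [40.3 17.9] yaw 0.516 at z95 [651.1 -29.9] flange dir [16.3  9.1]
1 -1 1 px [194.3 273.5] [57. 17.] yaw 0.233 at z95 [408.5  83.3] flange dir [-30.  42.]
1 -1 -1 px [371.4 271.3] [51. 18.] yaw 0.331 at z95 [ 490.3 -148.1] flange dir [ -6.2 -51.1]
2 1 1 px [251.8 206.5] [18.6 46.1] yaw 0.236 at z95 [596.  103.6] flange dir [19.2  4.2]
2 1 -1 px [387.1 196.3] [47.2 25.2] yaw 0.473 at z95 [652.4 -29.4] flange dir [17.5  9.5]
2 -1 1 px [262.  338.6] [83. 53.] yaw -0.869 at z95 [438.7  42.6] flange dir [0.2 1.3]
2 -1 -1 px [392.1 329.8] [83. 83.] yaw 0.799 at z95 [ 501.  -103.4] flange dir [ 4.5 -6.4]
(1, 1) (array([595.1, 103.8,  92.6]), np.float64(0.6626805181986567))
(1, -1) (array([651.5, -30.7,  91.2]), np.float64(0.87251010691403))
(-1, 1) (array([475.3,  63.6, 171.2]), np.float64(40.5702816256263))
(-1, -1) (array([ 428.8, -199. ,  -40.3]), np.float64(27.167938641499003))
```

View pics/w12.png

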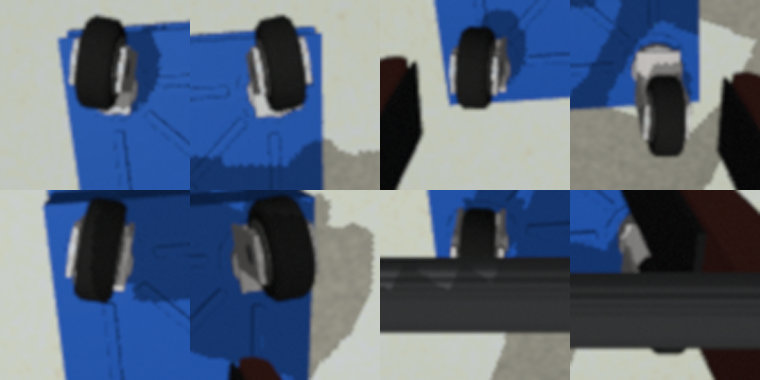

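```bash
python3 - <<'E'
from h import *
import pickle
np.set_printoptions(precision=2,suppress=True)
th=np.radians(22.757);C=np.array([536.7,1.2]);R=cv2.Rodrigues(np.array([0,0,th]))[0][:2,:2]
st,s=pickle.load(open("w1.pkl","rb"));w=(cam(s,st),s["img"])
t=cams.snapshot("top");t=(cam(t),t["img"]);sc=cams.snapshot("scene");sc=(cam(sc),sc["img"])
rough={(1,1):(595,104),(1,-1):(651.5,-30.7),(-1,1):(455,45),(-1,-1):(482,-104)}
for q,xy in rough.items():
    S=C+R@(75*np.array(q)); o={}
    for n,(c,im),r in(("w",w,27),("t",t,17),("s",sc,14)):
        g=im.max(2);x,y=proj(c,[*xy,93]).astype(int)
        m=np.zeros(g.shape,np.uint8);m[y-r:y+r,x-r:x+r]=(g<(62 if n!="s" else 55))[y-r:y+r,x-r:x+r]*255
        ct=max(cv2.findContours(m,0,2)[0],key=cv2.contourArea)
        M=cv2.moments(ct);u=np.array((M["m10"]/M["m00"],M["m01"]/M["m00"]));o[n]=(c,u)
        v=cv2.fitLine(ct,2,0,.01,.01).ravel()[:2];d=plane(c,u+10*v,95)-plane(c,u-10*v,95)
        print(q,n,u,cv2.minAreaRect(ct)[1],"yaw",round(float(np.arctan(d[1]/d[0])),3),plane(c,u,95)[:2])
    print("socket",S,"w-t",two(*o["w"],*o["t"]),"w-s",two(*o["w"],*o["s"]))
st,s=pickle.load(open("w1.pkl","rb"))
# wheel-tread ridge yaw using tangent from socket to axle
cr=s["img"][220:300,190:370];cv2.imwrite("pics/w1c.png",cv2.resize(cr,None,fx=4.4,fy=4.4,interpolation=2)[:,:,::-1])
E
```

```text
(1, 1) w [215.39 138.2 ] (19.532894134521484, 39.4513053894043) yaw 0.149 [595.16 103.65]
(1, 1) t [222.2 195.4] (18.55982780456543, 7.514466762542725) yaw 0.132 [592.35 100.88]
(1, 1) s [316.1  213.76] (11.716998100280762, 20.750713348388672) yaw -0.42 [609.09  96.42]
socket [576.85  99.37] w-t (array([594.01, 103.06,  88.95]), np.float64(3.318121955696978)) w-s (array([593.39, 103.13,  84.19]), np.float64(4.791265062305066))
(1, -1) w [334.14 129.55] (40.262264251708984, 17.902732849121094) yaw 0.516 [651.13 -29.86]
(1, -1) t [279.32 173.37] (18.782970428466797, 8.497057914733887) yaw 0.48 [649.38 -32.12]
(1, -1) s [274.65 226.44] (16.383445739746094, 25.250469207763672) yaw -0.244 [646.42 -25.02]
socket [634.87 -38.95] w-t (array([651.48, -31.9 ,  85.65]), np.float64(1.1782978437258889)) w-s (array([651.53, -27.53,  99.25]), np.float64(3.3730329023073873))
(-1, 1) w [228.57 250.13] (35.0, 16.0) yaw 0.256 [457.61  47.91]Traceback (most recent call last):
  File "<stdin>", line 13, in <module>
ValueError: max() iterable argument is empty
```

Stereo puts the wheel centres at 85–99 mm, consistent with 90. I'll go over castor A (back-left) now: axle about (594.5, 103.5), yaw about 0.18.

```bash
python3 -m creep '[[[-1,-1.5,1.5,-3,-0.07],[-1,-2.5,2.8,-6,-0.14],[-1,-2.5,2.8,-9,-0.14],[-1,-2.5,2.8,-10,-0.14],[-1,-2.5,2.8,-10,-0.14],[-1,-2.5,2.8,-10,-0.14]]]' 5
python3 - <<'E'
from h import *
st=monitor.state();s=cams.snapshot("wrist");cv2.imwrite("pics/w3.png",s["img"][:,:,::-1])
import pickle;pickle.dump((st,s),open("w3.pkl","wb"))
E
```

```text
time: 3.25
eef_pos: [596.0, 104.0, 164.5]
orientation: [3.128, 0.285, 0.003]
ft_force: [-0.4, -0.0, 0.4]
grip_width: 87.8
```

View pics/w3.png

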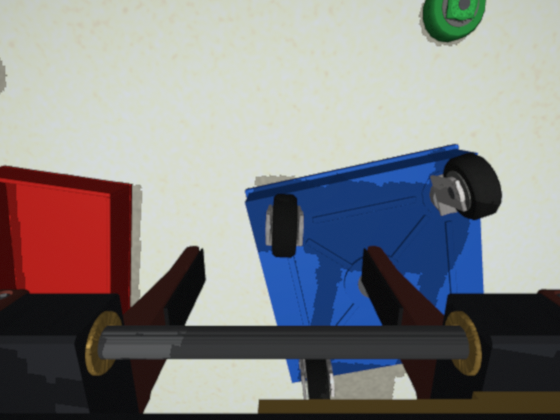

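The wheel is centred between the fingers, upright at u=284, so alignment is good. Next: descend and close with 5 N.

```bash
python3 -m creep '[[[-1,0,0,-3,0],[-1,0,0,-6,0],[-1,0,0,-8.2,0],[-1,0,0,-8.2,0],[1,0,0,-8.2,0],[1,0,0,-8.2,0],[1,0,0,-8.2,0],[1,0,0,-8.2,0],[1,0,0,-8.2,0],[1,0,0,-8.2,0]]]' 5
python3 -m creep '[[[1,0,0,0,0],[1,0,0,0,0],[1,0,0,0,0]]]'
```

```text
time: 4.13
eef_pos: [596.0, 105.0, 81.5]
orientation: [-3.128, -0.286, -0.002]
ft_force: [-0.3, 0.2, 0.1]
grip_width: 51.2
time: 4.38
eef_pos: [595.5, 105.0, 80.4]
orientation: [3.128, 0.286, -0.0]
ft_force: [-0.1, -1.3, 0.8]
grip_width: 31.4
```

```bash
python3 -m creep '[[[1,0,0,0,0],[1,0,0,0,0],[1,0,0,0,0]]]'
python3 -m creep '[[[1,0.04,-0.2,0,0],[1,0.04,-0.2,0,0],[1,0.04,-0.2,0,0]]]'
python3 -m creep '[[[1,0.04,-0.2,0,0],[1,0.04,-0.2,0,0],[1,0.04,-0.2,0,0]]]'
```

```text
time: 4.63
eef_pos: [595.6, 104.8, 80.4]
orientation: [3.128, 0.286, 0.0]
ft_force: [0.0, -1.1, 1.0]
grip_width: 28.3
time: 4.88
eef_pos: [595.9, 103.3, 80.5]
orientation: [-3.128, -0.286, -0.0]
ft_force: [-0.3, 2.3, 0.4]
grip_width: 27.8
time: 5.13
eef_pos: [596.5, 102.0, 80.9]
orientation: [-3.127, -0.287, -0.001]
ft_force: [0.5, 5.3, 2.0]
grip_width: 28.3
```

```bash
python3 -m creep '[[[1,0.02,-0.1,0,0],[1,0.02,-0.1,0,0],[1,0.02,-0.1,0,0]]]'
python3 -m creep '[[[1,-0.04,0.2,0,0],[1,-0.08,0.4,0,0],[1,-0.08,0.4,0,0],[1,-0.08,0.4,0,0]]]'
python3 -m creep '[[[1,-0.02,0.1,0,0],[1,-0.04,0.2,0,0],[1,-0.04,0.2,0,0]]]'
```

```text
time: 5.38
eef_pos: [596.7, 101.5, 81.0]
orientation: [-3.126, -0.288, -0.002]
ft_force: [-0.3, 6.8, 2.6]
grip_width: 28.9
time: 5.72
eef_pos: [595.8, 103.5, 80.5]
orientation: [3.128, 0.286, 0.0]
ft_force: [0.7, 0.9, 1.2]
grip_width: 28.1
time: 5.97
eef_pos: [595.7, 104.8, 80.7]
orientation: [3.127, 0.285, 0.001]
ft_force: [1.6, -4.5, 3.3]
grip_width: 28.2
```

Castor A reaches ±5 N within about 3 mm of total travel, so it is sound. I'll release it and go to B.

```bash
python3 -m creep '[[[0.6,0.02,-0.1,0,0],[-0.5,0.02,-0.1,0,0],[-0.6,0.02,-0.1,0,0],[-0.6,0.02,-0.1,0,0],[-0.6,0,0,3,0],[-0.6,0,0,6.5,0],[-0.6,2,-4,6.5,0.1],[-0.6,4,-8,6.5,0.2],[-0.6,5.6,-12,6.5,0.3],[-0.6,5.6,-13.5,6.5,0.3]]]'
python3 -m creep '[[[-0.6,0,0,0,0],[-0.6,0,0,0,0]]]'
python3 - <<'E'
from h import *
st=monitor.state();s=cams.snapshot("wrist");cv2.imwrite("pics/w4.png",s["img"][:,:,::-1])
E
```

```text
time: 6.8
eef_pos: [652.5, -32.2, 144.6]
orientation: [3.049, 0.756, -0.001]
ft_force: [0.8, -0.2, 0.3]
grip_width: 70.2
time: 6.97
eef_pos: [651.1, -29.8, 144.6]
orientation: [-3.05, -0.746, 0.002]
ft_force: [-0.1, 0.2, -0.2]
grip_width: 70.4
```

View pics/w4.png

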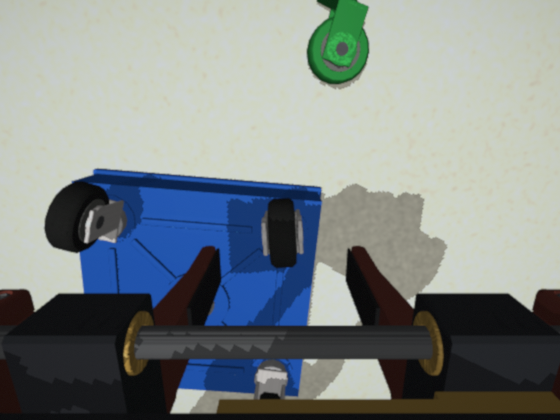

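The wheel is upright and centred at u=283. Next: descend, close and feel.

```bash
python3 -m creep '[[[-0.6,0,0,-3,0],[-0.4,0,0,-6.4,0],[0,0,0,-6.4,0],[1,0,0,-6.4,0],[1,0,0,-6.4,0],[1,0,0,-6.4,0],[1,0,0,-6.4,0],[1,0,0,-6.4,0],[1,0,0,-6.4,0],[1,0,0,-6.4,0]]]' 5
python3 -m creep '[[[1,0,0,0,0],[1,0,0,0,0],[1,0,0,0,0]]]'
python3 -m creep '[[[1,0.09,-0.18,0,0],[1,0.09,-0.18,0,0],[1,0.09,-0.18,0,0]]]'
python3 -m creep '[[[1,0.09,-0.18,0,0],[1,0.09,-0.18,0,0],[1,0.09,-0.18,0,0]]]'
```

```text
time: 7.85
eef_pos: [652.4, -28.8, 83.6]
orientation: [3.05, 0.751, 0.006]
ft_force: [1.4, 0.7, 7.2]
grip_width: 28.5
time: 8.1
eef_pos: [652.5, -28.8, 83.6]
orientation: [3.05, 0.751, 0.006]
ft_force: [0.6, 2.1, 5.3]
grip_width: 28.3
time: 8.35
eef_pos: [653.1, -30.0, 83.3]
orientation: [-3.05, -0.751, -0.005]
ft_force: [0.5, 3.8, 5.4]
grip_width: 27.9
time: 8.6
eef_pos: [653.5, -30.9, 83.2]
orientation: [-3.048, -0.751, -0.004]
ft_force: [-0.7, 5.1, 6.9]
grip_width: 28.2
```

```bash
python3 -m creep '[[[1,0,0,0.25,0],[1,0,0,0.25,0],[1,0,0,0.25,0]]]'
python3 -m creep '[[[1,0.09,-0.18,0,0],[1,0.09,-0.18,0,0],[1,0.09,-0.18,0,0]]]'
```

```text
time: 8.85
eef_pos: [653.0, -31.5, 83.8]
orientation: [-3.048, -0.751, 0.0]
ft_force: [-2.1, 5.2, 1.1]
grip_width: 28.6
time: 9.1
eef_pos: [653.7, -32.1, 83.8]
orientation: [-3.046, -0.752, 0.0]
ft_force: [-2.4, 8.7, 0.8]
grip_width: 28.6
```

```bash
python3 -m creep '[[[1,-0.09,0.18,0,0],[1,-0.18,0.36,0,0],[1,-0.18,0.36,0,0],[1,-0.18,0.36,0,0]]]'
python3 -m creep '[[[1,-0.09,0.18,0,0],[1,-0.09,0.18,0,0],[1,-0.09,0.18,0,0]]]'
python3 -m creep '[[[1,-0.09,0.18,0,0],[1,-0.09,0.18,0,0],[1,-0.09,0.18,0,0]]]'
```

```text
time: 9.43
eef_pos: [652.3, -30.9, 83.9]
orientation: [3.051, 0.75, 0.0]
ft_force: [-0.4, 1.9, -0.5]
grip_width: 28.3
time: 9.68
eef_pos: [651.4, -29.6, 83.9]
orientation: [3.05, 0.75, 0.0]
ft_force: [0.2, -1.5, 0.4]
grip_width: 28.1
time: 9.93
eef_pos: [650.9, -28.1, 84.4]
orientation: [3.049, 0.749, 0.002]
ft_force: [3.2, -3.2, 1.9]
grip_width: 28.4
```

```bash
python3 -m creep '[[[1,-0.09,0.18,0,0],[1,-0.09,0.18,0,0],[1,-0.09,0.18,0,0]]]'
```

```text
time: 10.18
eef_pos: [650.6, -26.7, 84.7]
orientation: [3.048, 0.749, 0.004]
ft_force: [4.9, -5.1, 0.2]
grip_width: 28.7
```

B is also firm: about −6.8 N and +8.9 N at its ends. I'll release it and go to D (front-right).

```bash
python3 -m creep '[[[0.6,0.1,-0.2,0,0],[-0.5,0.1,-0.2,0,0],[-0.6,0.1,-0.2,0,0],[-0.6,0,-0.1,3,0],[-0.6,0,-0.1,6,0],[-0.6,-4,-1.8,6,-0.06],[-0.6,-8,-3.6,6,-0.12],[-0.6,-12,-5.4,6,-0.17],[-0.6,-15,-6.6,6,-0.17],[-0.6,-16.6,-7.5,6,-0.17]]]'
python3 -m creep '[[[-0.6,0,0,0,0],[-0.6,0,0,0,0]]]'
python3 - <<'E'
from h import *
st=monitor.state();s=cams.snapshot("wrist");cv2.imwrite("pics/w5.png",s["img"][:,:,::-1])
E
```

```text
time: 11.02
eef_pos: [480.0, -100.7, 143.5]
orientation: [-3.103, -0.488, 0.004]
ft_force: [-0.9, -0.1, -0.2]
grip_width: 70.1
time: 11.18
eef_pos: [483.0, -100.3, 144.1]
orientation: [-3.103, -0.487, -0.001]
ft_force: [-0.2, 0.5, -0.5]
grip_width: 70.3
```

View pics/w5.png

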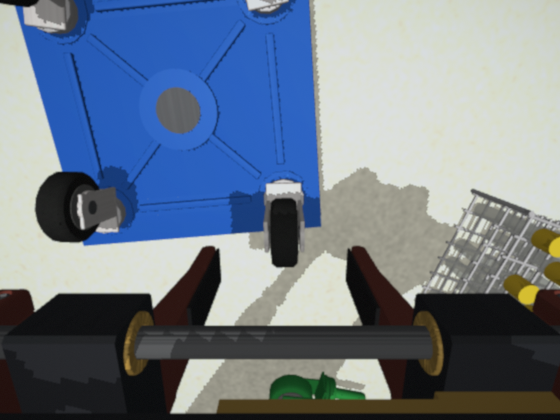

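Wheel D is centred at u=284 and upright. Next: descend and close.

```bash
python3 -m creep '[[[-0.6,0,0,-3,0],[-0.6,0,0,-6.2,0],[-0.4,0,0,-6.2,0],[0,0,0,-6.2,0],[1,0,0,-6.2,0],[1,0,0,-6.2,0],[1,0,0,-6.2,0],[1,0,0,-6.2,0],[1,0,0,-6.2,0],[1,0,0,-6.2,0]]]' 5
python3 -m creep '[[[1,0,0,0,0],[1,0,0,0,0],[1,0,0,0,0]]]'
python3 -m creep '[[[1,0.06,-0.19,0,0],[1,0.06,-0.19,0,0],[1,0.06,-0.19,0,0]]]'
python3 -m creep '[[[1,0.06,-0.19,0,0],[1,0.06,-0.19,0,0],[1,0.06,-0.19,0,0]]]'
```

```text
time: 12.07
eef_pos: [484.1, -100.5, 83.0]
orientation: [3.103, 0.489, 0.003]
ft_force: [-0.5, 0.7, 3.4]
grip_width: 28.5
time: 12.32
eef_pos: [484.0, -100.6, 83.0]
orientation: [3.103, 0.489, 0.003]
ft_force: [-0.2, 0.9, 6.8]
grip_width: 27.8
time: 12.57
eef_pos: [484.2, -101.6, 82.7]
orientation: [-3.102, -0.489, -0.001]
ft_force: [-1.6, 3.7, 5.6]
grip_width: 28.0
time: 12.82
eef_pos: [484.4, -102.6, 82.6]
orientation: [-3.1, -0.49, 0.0]
ft_force: [-2.8, 5.8, 7.3]
grip_width: 28.5
```

```bash
python3 -m creep '[[[1,-0.06,0.19,0.15,0],[1,-0.12,0.38,0.15,0],[1,-0.12,0.38,0.15,0],[1,-0.12,0.38,0.15,0]]]'
python3 -m creep '[[[1,-0.06,0.19,0,0],[1,-0.06,0.19,0,0],[1,-0.06,0.19,0,0]]]'
python3 -m creep '[[[1,-0.06,0.19,0,0],[1,-0.06,0.19,0,0],[1,-0.06,0.19,0,0]]]'
```

```text
time: 13.15
eef_pos: [483.3, -100.4, 83.0]
orientation: [-3.103, -0.489, 0.001]
ft_force: [-0.2, 1.0, 1.0]
grip_width: 28.1
time: 13.4
eef_pos: [483.0, -99.3, 83.5]
orientation: [3.102, 0.488, 0.0]
ft_force: [0.7, -3.0, -0.8]
grip_width: 28.0
time: 13.65
eef_pos: [482.6, -98.1, 83.8]
orientation: [3.101, 0.487, 0.001]
ft_force: [0.7, -6.9, -0.1]
grip_width: 28.6
```

D is firm too. That leaves C as the likely worn one, so I'll check it.

```bash
python3 -m creep '[[[0.6,0.06,-0.2,0,0],[-0.5,0.06,-0.2,0,0],[-0.6,0.06,-0.2,0,0],[-0.6,0,-0.1,3,0],[-0.6,0,-0.1,6,0],[-0.6,-0.7,4,6,-0.01],[-0.6,-1.4,8,6,-0.03],[-0.6,-2,12,6,-0.03],[-0.6,-2.5,14.5,6,-0.03],[-0.6,-2.5,14.5,6,-0.03]]]'
python3 -m creep '[[[-0.6,0,0,0,0],[-0.6,0,0,0,0]]]'
python3 - <<'E'
from h import *
st=monitor.state();s=cams.snapshot("wrist");cv2.imwrite("pics/w6.png",s["img"][:,:,::-1])
E
```

```text
time: 14.48
eef_pos: [456.3, 52.9, 143.6]
orientation: [-3.106, -0.45, -0.0]
ft_force: [0.2, -0.7, -0.1]
grip_width: 70.1
time: 14.65
eef_pos: [457.3, 48.2, 143.3]
orientation: [3.11, 0.443, -0.0]
ft_force: [-0.5, 0.1, -0.1]
grip_width: 70.1
```

View pics/w6.png

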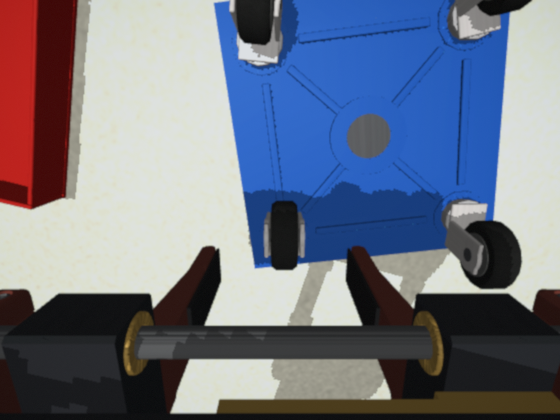

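Wheel C is centred at u=284 and upright.

```bash
python3 -m creep '[[[-0.6,0,0,-3,0],[-0.6,0,0,-6,0],[-0.4,0,0,-6,0],[0,0,0,-6,0],[1,0,0,-6,0],[1,0,0,-6,0],[1,0,0,-6,0],[1,0,0,-6,0],[1,0,0,-6,0],[1,0,0,-6,0]]]' 5
python3 -m creep '[[[1,0,0,0,0],[1,0,0,0,0],[1,0,0,0,0]]]'
python3 -m creep '[[[1,0.05,-0.19,0,0],[1,0.05,-0.19,0,0],[1,0.05,-0.19,0,0]]]'
python3 -m creep '[[[1,0.05,-0.19,0,0],[1,0.05,-0.19,0,0],[1,0.05,-0.19,0,0]]]'
```

```text
time: 15.53
eef_pos: [458.0, 48.3, 84.5]
orientation: [3.11, 0.442, 0.003]
ft_force: [0.7, -0.1, 3.0]
grip_width: 27.7
time: 15.78
eef_pos: [458.0, 48.3, 84.4]
orientation: [3.11, 0.442, 0.003]
ft_force: [1.4, -0.2, 5.2]
grip_width: 27.9
time: 16.03
eef_pos: [458.2, 47.1, 84.1]
orientation: [-3.109, -0.443, -0.002]
ft_force: [0.9, 2.3, 5.8]
grip_width: 28.1
time: 16.28
eef_pos: [458.4, 45.4, 83.7]
orientation: [-3.108, -0.443, -0.001]
ft_force: [1.0, 3.9, 5.2]
grip_width: 28.3
```

```bash
python3 -m creep '[[[1,0.05,-0.19,0.15,0],[1,0.05,-0.19,0.15,0],[1,0.05,-0.19,0.15,0]]]' 4
python3 -m creep '[[[1,0.05,-0.19,0,0],[1,0.05,-0.19,0,0],[1,0.05,-0.19,0,0]]]'
```

```text
time: 16.53
eef_pos: [458.8, 42.8, 84.7]
orientation: [-3.11, -0.442, 0.0]
ft_force: [0.7, 4.1, 2.6]
grip_width: 29.5
time: 16.78
eef_pos: [459.5, 40.8, 85.1]
orientation: [-3.11, -0.442, -0.001]
ft_force: [1.1, 4.7, 3.4]
grip_width: 30.1
```

```bash
python3 -m creep '[[[1,0.05,-0.19,0,0],[1,0.05,-0.19,0,0],[1,0.05,-0.19,0,0]]]'
python3 -m creep '[[[1,0.02,-0.1,0,0],[1,0.02,-0.1,0,0],[1,0.02,-0.1,0,0]]]'
python3 - <<'E'
from h import *
st=monitor.state();s=cams.snapshot("wrist");cv2.imwrite("pics/w7.png",s["img"][:,:,::-1])
E
```

```text
time: 17.03
eef_pos: [460.0, 39.8, 85.2]
orientation: [-3.108, -0.443, -0.001]
ft_force: [0.5, 8.1, 4.8]
grip_width: 30.4
time: 17.28
eef_pos: [460.2, 39.0, 85.2]
orientation: [-3.108, -0.443, -0.001]
ft_force: [1.1, 9.1, 4.1]
grip_width: 32.0
```

View pics/w7.png

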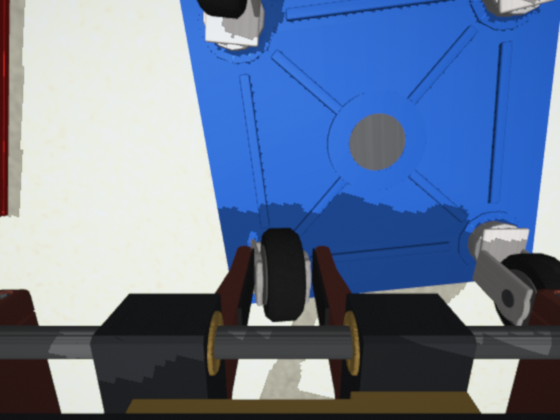

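The force rose to 9 N at a stop after 9 mm of soft travel, and the fork visibly leans: C is worn. I'll rock it gently to the other side to confirm the full play.

```bash
python3 -m creep '[[[1,-0.09,0.3,0,0],[1,-0.15,0.5,0,0],[1,-0.21,0.7,0,0],[1,-0.26,0.9,0,0],[1,-0.26,0.9,0,0],[1,-0.26,0.9,0,0]]]'
python3 -m creep '[[[1,-0.05,0.2,0,0],[1,-0.11,0.4,0,0],[1,-0.11,0.4,0,0],[1,-0.11,0.4,0,0]]]'
python3 -m creep '[[[1,-0.05,0.2,0,0],[1,-0.05,0.2,0,0],[1,-0.05,0.2,0,0]]]'
```

```text
time: 17.83
eef_pos: [457.1, 46.5, 84.5]
orientation: [3.11, 0.442, -0.002]
ft_force: [0.8, -0.8, 0.8]
grip_width: 28.4
time: 18.17
eef_pos: [456.5, 50.5, 85.2]
orientation: [3.11, 0.442, 0.001]
ft_force: [0.7, -3.7, 3.2]
grip_width: 29.0
time: 18.42
eef_pos: [456.0, 52.8, 85.3]
orientation: [3.11, 0.442, 0.001]
ft_force: [1.2, -2.9, 4.2]
grip_width: 29.4
```

```bash
python3 -m creep '[[[1,-0.05,0.2,0,0],[1,-0.05,0.2,0,0],[1,-0.05,0.2,0,0]]]'
python3 -m creep '[[[1,-0.02,0.1,0,0],[1,-0.02,0.1,0,0],[1,-0.02,0.1,0,0]]]'
```

```text
time: 18.67
eef_pos: [455.7, 54.8, 85.3]
orientation: [3.11, 0.442, 0.002]
ft_force: [1.7, -4.5, 5.0]
grip_width: 30.0
time: 18.92
eef_pos: [455.7, 55.4, 85.4]
orientation: [3.109, 0.442, 0.002]
ft_force: [2.7, -4.9, 4.7]
grip_width: 30.0
```

Travel is about 16 mm in total with only light drag, against about 3–4 mm on the others, so C is worn. I'll recentre, grip firmer and lift straight up.

```bash
python3 -m creep '[[[1,0.07,-0.3,0,0],[1,0.14,-0.6,0,0],[1,0.2,-0.95,0,0],[1,0.2,-0.95,0,0],[1,0.2,-0.95,0,0],[1,0.2,-0.95,0,0]]]' 6
python3 -m creep '[[[1,0,0,0,0],[1,0,0,0,0],[1,0,0,0,0]]]' 25
```

```text
time: 19.42
eef_pos: [456.7, 46.8, 84.4]
orientation: [-3.109, -0.442, 0.002]
ft_force: [0.2, 3.1, 1.0]
grip_width: 27.7
time: 19.67
eef_pos: [456.7, 46.7, 84.4]
orientation: [-3.109, -0.442, 0.002]
ft_force: [0.1, 3.8, -0.8]
grip_width: 27.9
```

```bash
python3 -m creep '[[[1,0,0.12,0,0],[1,0,0.12,0,0],[1,0,0.12,0.4,0],[1,0,0.12,0.8,0],[1,0,0.12,0.8,0],[1,0,0.12,0.8,0]]]' 25
```

```text
time: 20.17
eef_pos: [457.1, 47.2, 93.3]
orientation: [3.11, 0.442, -0.0]
ft_force: [-0.5, 0.8, -1.5]
grip_width: 27.9
```

```bash
python3 -m creep '[[[1,0,0,0.8,0],[1,0,0,1.6,0],[1,0,0,2.4,0],[1,0,0,3.2,0],[1,0,0,4,0],[1,0,0,5,0],[1,0,0,7,0],[1,0,0,9,0],[1,0,0,9,0],[1,0,0,9,0]]]'
python3 - <<'E'
from h import *
for n in("wrist","scene"):
    s=cams.snapshot(n);im=s["img"] if n=="wrist" else cv2.resize(s["img"][100:280,200:440],None,fx=3,fy=3)
    cv2.imwrite(f"pics/{n}8.png",im[:,:,::-1])
E
```

```text
time: 21.0
eef_pos: [457.9, 47.6, 184.4]
orientation: [3.11, 0.442, 0.005]
ft_force: [-0.8, 0.1, -2.6]
grip_width: 27.8
```

View pics/scene8.png

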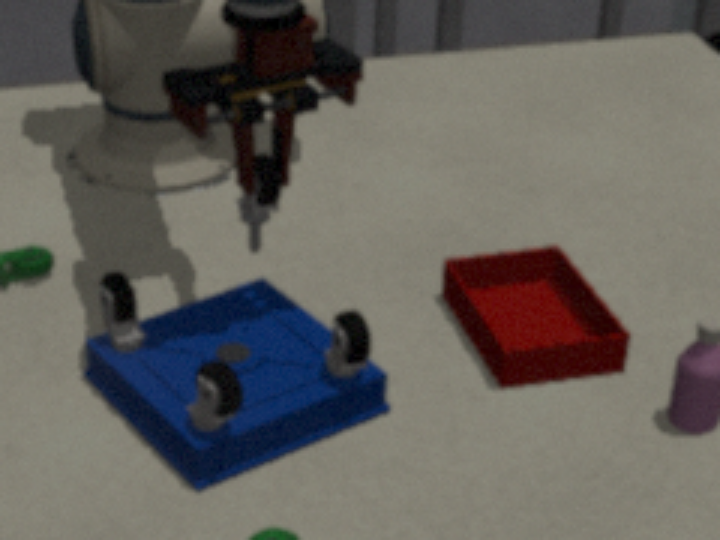

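View pics/wrist8.png

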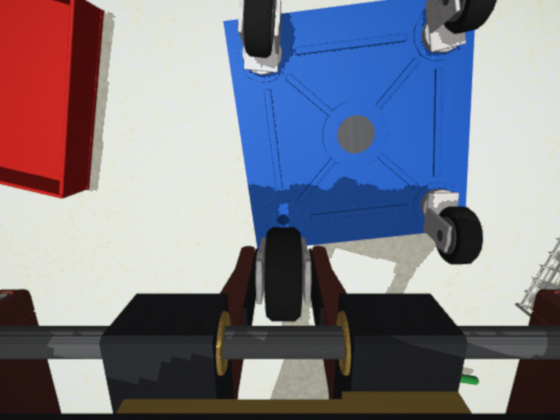

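The castor hangs free with its stem clear (crop px (255,240)), and the three others are still seated. Moving to the tray.

```bash
python3 -m creep '[[[1,0.1,3,0,-0.05],[1,0.2,6.5,0,-0.1],[1,0.4,10,0,-0.15],[1,0.6,13.5,0,-0.2],[1,0.8,17,0,-0.25],[1,1,20.5,0,-0.25],[1,1.1,24,0,-0.25],[1,1.1,27.1,0,-0.25],[1,1.1,27.1,0,-0.25],[1,1.1,27.1,0,-0.25]]]'
python3 -m creep '[[[1,0,0,0,0],[1,0,0,0,0],[1,0,0,0,0]]]'
python3 - <<'E'
from h import *
st=monitor.state()
for n in("wrist","top"):
    s=cams.snapshot(n);im=s["img"];cv2.imwrite(f"pics/{n}9.png",im[:,:,::-1])
    c=cam(s,st);hsv=cv2.cvtColor(im,cv2.COLOR_RGB2HSV)
    m=cv2.inRange(hsv,(0,150,50),(8,255,255))|cv2.inRange(hsv,(172,150,50),(180,255,255))
    h=cv2.convexHull(max(cv2.findContours(m,0,2)[0],key=cv2.contourArea))
    q=cv2.approxPolyDP(h,6,True)[:,0];print(n,q.tolist(),[plane(c,u,45)[:2].round().tolist() for u in q])
E
```

```text
time: 21.93
eef_pos: [467.1, 319.4, 180.5]
orientation: [3.139, 0.055, -0.005]
ft_force: [-0.4, -0.8, -2.2]
grip_width: 27.7
time: 22.18
eef_pos: [468.3, 317.3, 182.8]
orientation: [3.141, 0.048, -0.0]
ft_force: [0.7, -0.2, -1.9]
grip_width: 27.8
wrist [[350, 81], [340, 264], [217, 265], [205, 81]] [[579.0, 262.0], [403.0, 256.0], [398.0, 384.0], [575.0, 389.0]]
top [[158, 204], [157, 274], [122, 277], [111, 259], [107, 204]] [[577.0, 261.0], [408.0, 252.0], [398.0, 335.0], [440.0, 364.0], [573.0, 385.0]]
```

View pics/wrist9.png

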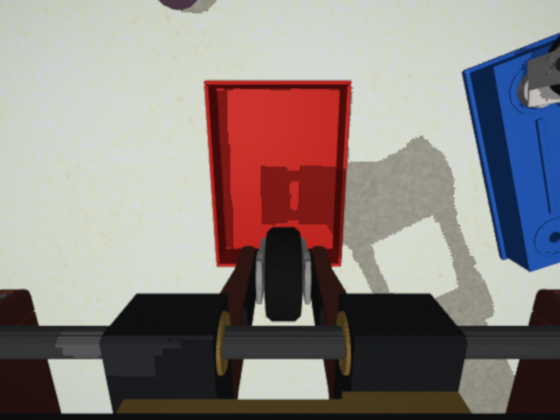

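View pics/top9.png

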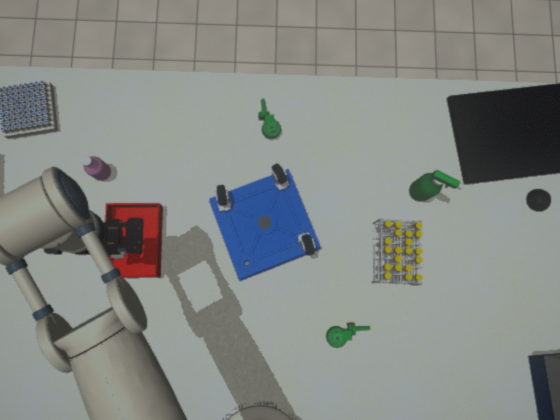

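Tray centre from the wrist view: (489, 323). I'll shift 5 mm left and lower until the stem nearly touches the floor.

```bash
python3 -m creep '[[[1,0,0.5,-2.5,0],[1,0,0.5,-5,0],[1,0,0.5,-7,0],[1,0,0.5,-8.4,0],[1,0,0.5,-9.1,0],[1,0,0.5,-9.1,0],[1,0,0.5,-9.1,0],[1,0,0.5,-9.1,0]]]'
```

```text
time: 22.95
eef_pos: [469.0, 323.9, 93.8]
orientation: [-3.14, -0.051, -0.004]
ft_force: [0.6, -1.1, -1.8]
grip_width: 27.8
```

```bash
python3 -m creep '[[[1,0,0,-0.2,0],[1,0,0,-0.4,0],[1,0,0,-0.4,0],[1,0,0,-0.4,0]]]'
```

```text
time: 23.28
eef_pos: [468.1, 323.6, 88.0]
orientation: [-3.141, -0.051, -0.0]
ft_force: [0.3, 1.1, -2.1]
grip_width: 27.9
```

```bash
python3 -m creep '[[[1,0,0,-0.2,0],[1,0,0,-0.2,0],[1,0,0,-0.2,0]]]'
python3 -m creep '[[[0.4,0,0,0,0],[0.2,0,0,0,0],[0,0,0,0,0],[-0.2,0,0,0,0],[-0.6,0,0,0,0],[-0.6,0,0,0,0],[-0.6,0,0,0,0],[-0.6,0,0,0,0]]]'
python3 - <<'E'
from h import *
s=cams.snapshot("wrist");cv2.imwrite("pics/w10.png",s["img"][:,:,::-1])
E
```

```text
time: 23.53
eef_pos: [468.0, 323.5, 85.7]
orientation: [3.141, 0.051, -0.001]
ft_force: [0.2, -0.2, -1.1]
grip_width: 27.8
time: 24.2
eef_pos: [468.1, 323.6, 86.0]
orientation: [-3.141, -0.051, -0.0]
ft_force: [-0.3, 0.5, -0.5]
grip_width: 69.2
```

View pics/w10.png

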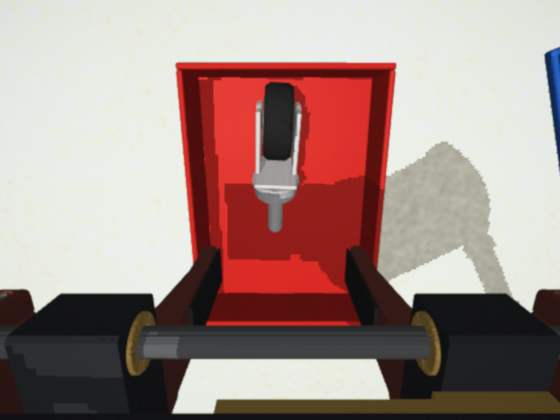

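The castor tipped forward as planned and lies in the tray, wheel at (279,120), stem end at (275,228). I'll raise the arm and check.

```bash
python3 -m creep '[[[-0.6,0,0,2,0],[-0.6,0,0,5,0],[-0.6,0,0,9,0],[-0.6,0,0,13,0],[-0.6,-2,-2,16,0],[-0.6,-4,-4,16,0],[-0.6,-4,-4,16,0],[-0.6,-4,-4,16,0],[-0.6,-4,-4,16,0]]]'
python3 - <<'E'
from h import *
np.set_printoptions(precision=1,suppress=True)
st=monitor.state();print(st["eef_pos"],st["qd"],st["ft_force"])
s=cams.snapshot("wrist");cv2.imwrite("pics/w11.png",s["img"][:,:,::-1]);c=cam(s,st);im=s["img"]
hsv=cv2.cvtColor(im,cv2.COLOR_RGB2HSV);m=cv2.inRange(hsv,(0,150,50),(8,255,255))|cv2.inRange(hsv,(172,150,50),(180,255,255))
h=cv2.convexHull(max(cv2.findContours(m,0,2)[0],key=cv2.contourArea));P=np.array([plane(c,u[0],45)[:2] for u in h],np.float32);print(cv2.minAreaRect(P))
t=cams.snapshot("scene");cv2.imwrite("pics/s11.png",cv2.resize(t["img"][100:320,80:450],None,fx=2.1,fy=2.1)[:,:,::-1])
E
```

```text
time: 25.0
eef_pos: [428.3, 283.7, 245.2]
orientation: [3.141, 0.051, -0.001]
ft_force: [0.5, 0.2, 0.0]
grip_width: 70.2
[428.3 283.7 245.2] [ 0.  0. -0. -0.  0.  0.] [0.5 0.2 0. ]
((488.7333984375, 322.74688720703125), (177.59075927734375, 128.62037658691406), 1.8791757822036743)
```

View pics/w11.png

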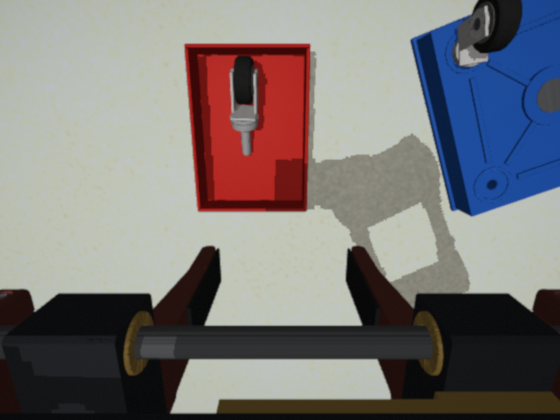

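View pics/s11.png

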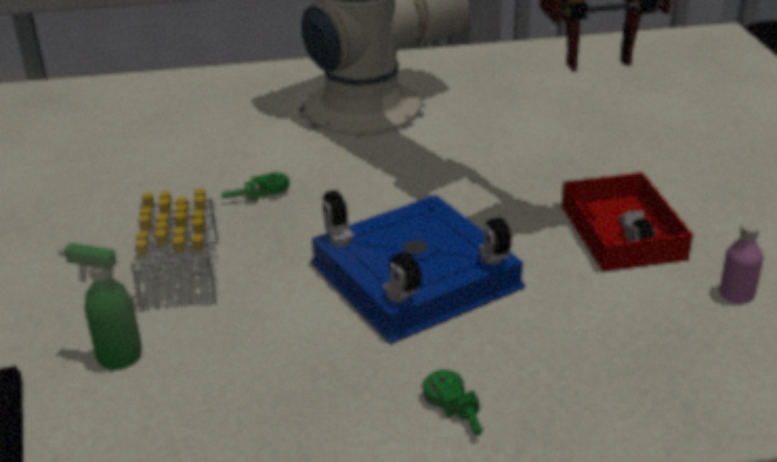

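The castor lies at rest fully inside the tray, and the others are upright and seated. Nothing is touched. Handing in.

```bash
python3 -c "
from station import robot
print(robot.sign_off())"
```

```text
the job is handed in; nothing more can be done
None
```

The worn castor was the front-left one on the dolly. I rocked it, pulled it straight up, put it in the red tray, and handed the job in at about 25 s. No verdict was reported.

- **Finding it:** the other three castors met firm resistance on both sides, 4–9 N within about 3–5 mm of total travel. The front-left one moved about 16 mm with under 5 N of drag and visibly leaned. It met a clear stop at about 9 N on one side. On the other side I stopped at about 5 N without a clear jump in force. I did not measure its lean angle directly.
- **Removing and placing it:** it came out freely, with the force reading showing only its own weight (about 2 N). I lowered it until the stem nearly touched the tray floor. When released it tipped over along the tray, as planned.
- **Last checks:** the final pictures show it lying entirely inside the tray walls. The three sound castors stand upright in their sockets, and the rack and bottles look where they were. The gripper is open and clear of everything.
- **Disagreements:** the top camera placed points 1–3 mm off the wrist camera, so I used the wrist views. On three of the four castors, the fingers stopped about 3 mm higher than commanded, with up to 7 N upward on the tool. I eased that off by raising the hand slightly.

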